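Hang the thick-cupped ear defenders over the bench bar

TASK

Two pairs of ear defenders stand on the workbench. Hang the pair with the thick, deep cups over the horizontal bar of the wooden stand, square across it and well between the bar's two ends, so that its headband rests on the bar with one cup hanging on either side, and let go. Leave the slim pair standing where it is.

Things in the scene. Friction and masses are not known exactly. Their poses are not given: they have to be found in the camera images.
- thick_pair: Ear defenders to hang: black, upright on two flat-bottomed cups, 176 (x, cup to cup) x 68 x 142 mm, about 0.26 kg. Each cup 54 mm thick (x), 80 tall; 70 mm gap between. Headband strip arches in the x-z plane, 24 mm wide (y): pinch this width from above at the crown, fingertips not below the pad. Crown top at 142 mm, nearly flat for 24 mm (x). Origin: underside, midway between the cups; z up.
- thick_pad (a point): Centre of the underside of the thick pair's grey head pad, below the crown, which rests on the bar: 121 mm above the origin of thick_pair (cups' undersides), so strip and pad are 21 mm deep there. Axes as thick_pair.
- slim_pair: Other ear defenders, to be left standing: same black plastic, headband, gap and height (142 mm), but thin cups, each 28 mm thick (x), 58 mm wide and 72 mm tall; 124 mm overall from cup to cup. Origin and axes as for the thick pair.
- bar_mid (a point): Middle of the stand's bar, on its axis: level steel bar along y, 18 mm thick, 220 mm long (end caps 22 mm thick), axis 140 mm above the bench, z up. Two wooden posts 22 x 18 mm end under it 70 mm either side of the middle, on a foot 120 (x) x 160 x 10 mm, fixed to the bench. Hung things clear the foot. Stand and pairs swap places from run to run.
Mind the look-alikes: they are no part of the job. What is shaped like the slim_pair but red is not meant.

How it is judged:
By the outcome, as a careful person would: the job done as asked, in the order asked, and still so for the second after the job is handed in, with the robot touching nothing.
It also fails if it takes over 48 s, if anything falls off the work surface, if the arm or the gripper's body presses on something with over 40 N, if the wrist force passes 120 N, or if a joint passes its speed limit or range.

ROBOT

A 6-joint arm with a two-finger parallel gripper is mounted at the origin on the work surface. World frame = base frame: x ahead of the robot, y to its left, z up, the work surface at z = 0. Lengths are in m, angles in degrees, forces in N, time in s.
With the tool pointing down it reaches from about 0.35 to 0.875 m from the base axis. Payload 4.2 kg.
Tool frame: the origin (TCP) lies on the front face of the gripper's body, between the roots of the fingers; the fingertips stand finger_overhang ahead of it and the grasp point (between the pads) lies 51 mm ahead of it (finger_overhang is the distance from the TCP to the fingertips, in m); z points along the fingers, y is the line along which they close (so a half turn about z gives the same grasp; the last joint's range is limited). The gripper opens to 87 mm and grips with 3 to 60 N. Pads are 19 mm wide; open, the fingers measure 117 mm over their backs; the gripper's body (75 mm by 190 mm) begins 51 mm behind the grasp point.
Start: joints at [-49.355, 22.042, 0.453, 0, -68.411, -14.817], TCP at [0.272, -0.563, 0.292] pointing down, gripper open.
Joint ranges: [-179.83, 179.83], [-69.29, 118.12], [-61.27, 80.66], [-181.25, 117.63], [-171.15, -9.14], [-177.46, 177.46]. Speed limits (degrees/s): [159.86, 159.86, 180, 180, 180, 180].

INTERFACE

Orientations are given as a 3x3 rotation matrix whose columns are the frame's x, y, z axes.
In Python, from station import sense, capture, camera_model, finish_job, finger_overhang gives the robot as it stands. The module is installed in compiled form; this text tells all that it offers.
- The arm moves only by the tool jog_arm, never from a script. Its argument "rows" is a list that holds one entry, the list of rows, each a list of 4 numbers: the shift along the tool's x, y, z in m, then the turn about the tool's z in rad. A call has 1 to 20 rows; each row shifts and turns the commanded pose from where the row before left it, along the tool's axes as they then stand; what a row does not reach is not made up. A row lasts 1/8 s, in which the tool goes at most 62.5 mm and 10.7 degrees, less where a joint would pass 70% of its speed; a pose out of reach is approached as far as the arm can. A call is refused whole if a number of a shift passes 0.0625 or a number of a turn 0.188, either way. A call with a gripper value outside its range is refused whole. "claw" is the opening, from 0 (shut) to 1 (fully open), set as the call begins (left out, the last holds). The fingers move at their own pace and stop on an object; the grip force is fixed at half the most. Time passes only in rows, so rows that do not move let the fingers close. It gives the time, the measured TCP pose, the force, the opening and the grip force at its end, in the units of the state.
- sense(): the state, without advancing time (a new reading comes with each control period).
- capture(name): name is "scene" or "top"; returns the picture (400x640x3 uint8, red, green, blue); there is no depth.
- camera_model(name): a dict with "fovy" (degrees; the focal length in pixels is half the picture's height over the tangent of half this angle, whatever the lens; pixels are square), "cx", "cy" (the principal point, pixels), "eye" and "rotation" of the camera in the world. Camera axes: x right, y down, z forward; pixel columns grow to the right and rows downward; lengths in m; the calibration is good to about 2 mm. A picture is of the moment at which its call begins. camera_model takes no time and is no camera call.
- finish_job(): hands the job in; it is judged then, once.
The state is a dict: "time_s": time; "joints": joint angles; "joint_velocities": joint speeds; "effort": joint torques, N m; "tcp_pos": TCP position; "ee_rot": TCP orientation; "wrist_force": force on the tool from outside, world axes, zero at the start; "moment": the same for the moment, N m; "gripper_width": opening from 0.0 (shut) to 1.0 (fully open); "gripper_force": force on a finger pad.
Only numpy, scipy, OpenCV 4.12 (cv2) and the standard library are available. Lean on these libraries where they do the work, as an engineer would, in place of code of your own. Each camera call takes 0.05 s, during which the arm holds its last target. There are 200 camera calls.

## Working session

There is one attempt and no reset: what is moved stays moved. The work goes in short steps, Python scripts to look and compute and a tool call to move; the robot and the scene stay as the last step left them, time stands still between calls to the robot, and variables do not carry over. Pictures are saved under pics/ and viewed, at most 10 in all, crops included, and the job is handed in when it is done.

Besides the shell and the picture viewer there is one more tool, called after ">>>" as name(argument=value, ...), one argument or row to a line, values as JSON. jog_arm: Moves the arm, as the interface text tells. Its arguments: {"type":"object","properties":{"rows":{"type":"array"},"claw":{"type":"number"}},"required":["rows"]}

```bash
mkdir -p pics; python3 - <<'E'
from station import *
import cv2
for n in ("scene","top"):
    im=capture(n); cv2.imwrite(f"pics/{n}0.png",im[:,:,::-1]); m=camera_model(n); print(n,m)
s=sense(); print(s["time_s"],s["tcp_pos"],s["ee_rot"],finger_overhang)
E
```

```text
scene {'fovy': 42.06917595655217, 'cx': 320.3630234945188, 'cy': 197.17177008083647, 'eye': array([1.20325904, 0.43317372, 1.20680302]), 'rotation': array([[-0.51916952,  0.64683468, -0.55863038],
       [ 0.85456742,  0.40306102, -0.32750012],
       [ 0.0133237 , -0.64741541, -0.76202085]])}
top {'fovy': 45.96525395602228, 'cx': 322.62297240293935, 'cy': 196.26092910181552, 'eye': array([ 0.27655254, -0.04161627,  1.44574313]), 'rotation': array([[ 2.64768115e-03, -9.93816157e-01,  1.11006466e-01],
       [-9.99995737e-01, -2.76798269e-03, -9.29640025e-04],
       [ 1.23115525e-03, -1.11003531e-01, -9.93819249e-01]])}
0.1 [ 0.27215355 -0.56219724  0.29128006] [[-9.00155760e-01 -4.35567157e-01 -9.27026823e-04]
 [-4.35568132e-01  9.00154191e-01  1.68379031e-03]
 [ 1.01063321e-04  1.91945689e-03 -9.99998153e-01]] 0.0697
```

View pics/scene0.png

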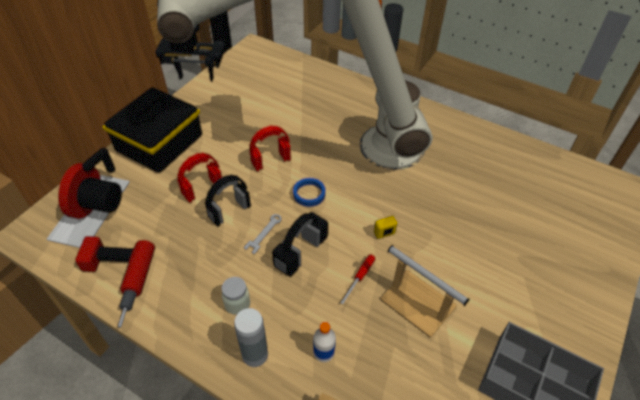

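View pics/top0.png

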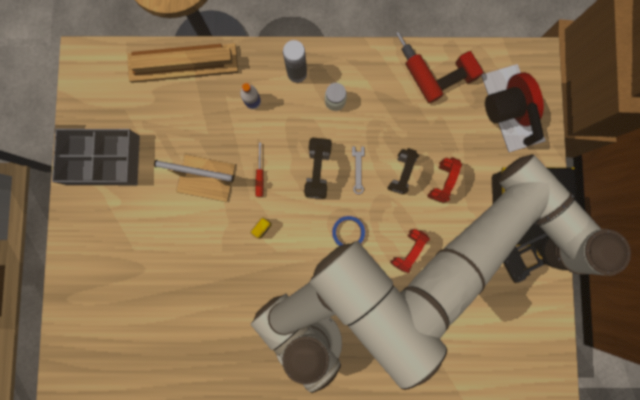

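The candidates are, in the top view: black (318,168) with bulky cups, black (404,171) with smaller cups, red (445,180), red (410,250). By the description I choose (318,168), which is also scene (300,243). I'll check it in a crop and measure.

```bash
cat > h.py <<'E'
import numpy as np,cv2
from station import *
def ray(n,p):
    m=camera_model(n); f=200/np.tan(np.radians(m["fovy"]/2))
    d=m["rotation"]@np.array([(p[0]-m["cx"])/f,(p[1]-m["cy"])/f,1]); return m["eye"],d
def onz(n,p,z):
    e,d=ray(n,p); return e+d*(z-e[2])/d[2]
def blob(mask,near,off=(0,0)):
    k,l,st,c=cv2.connectedComponentsWithStats(mask.astype(np.uint8))
    i=1+np.argmin([np.hypot(*(c[j]-near))+(1e3 if st[j,4]<40 else 0) for j in range(1,k)])
    return l==i
E
python3 - <<'E'
from h import *
top=cv2.imread("pics/top0.png"); sc=cv2.imread("pics/scene0.png")
a=cv2.resize(top[125:215,285:435],None,fx=5,fy=5,interpolation=cv2.INTER_CUBIC)[:, :750]
b=cv2.resize(top[140:210,145:265],None,fx=5,fy=5,interpolation=cv2.INTER_CUBIC)
cv2.imwrite("pics/c1.png",cv2.resize(sc[165:315,190:480],None,fx=2.7,fy=2.7,interpolation=cv2.INTER_CUBIC)[:600,:800])
cv2.imwrite("pics/c2.png",a)
v=top.max(2)
for near in ((318,168),(404,171)):
    B=blob(v<75,near); y,x=np.nonzero(B); 
    print(near,B.sum(),cv2.minAreaRect(np.c_[x,y].astype(np.float32)))
    for r in range(y.min(),y.max()+1):
        q=x[y==r]; print(r,q.min(),q.max(),end="; ")
    print()
# bar: grey (low saturation) pixels
hsv=cv2.cvtColor(top,cv2.COLOR_BGR2HSV)
B=blob((hsv[:,:,1]<60)&(v>70),(195,170)); y,x=np.nonzero(B)
print("bar",B.sum(),cv2.minAreaRect(np.c_[x,y].astype(np.float32)),x.min(),x.max())
E
```

```text
(318, 168) 840 ((317.57427978515625, 167.75743103027344), (21.393299102783203, 58.30918502807617), 5.710593223571777)
138 313 313; 139 311 323; 140 311 329; 141 310 330; 142 310 330; 143 310 330; 144 310 330; 145 310 330; 146 310 330; 147 309 330; 148 310 330; 149 310 330; 150 311 330; 151 314 330; 152 315 329; 153 314 329; 154 311 328; 155 311 328; 156 311 328; 157 313 328; 158 314 327; 159 315 321; 160 315 320; 161 315 320; 162 315 320; 163 314 320; 164 314 320; 165 314 320; 166 314 320; 167 314 319; 168 314 319; 169 314 319; 170 314 319; 171 314 319; 172 313 319; 173 313 319; 174 313 319; 175 313 319; 176 313 319; 177 313 319; 178 313 319; 179 312 319; 180 312 320; 181 311 321; 182 307 324; 183 307 325; 184 306 325; 185 306 326; 186 305 326; 187 305 326; 188 305 326; 189 305 326; 190 305 326; 191 305 326; 192 305 325; 193 306 325; 194 306 325; 195 306 325; 196 307 325; 197 317 324; 
(404, 171) 485 ((403.2627258300781, 170.106689453125), (18.397245407104492, 43.735774993896484), 16.389541625976562)
149 408 409; 150 402 412; 151 401 415; 152 400 415; 153 400 416; 154 399 417; 155 399 417; 156 399 417; 157 399 416; 158 399 416; 159 400 415; 160 402 415; 161 404 414; 162 405 414; 163 406 413; 164 406 412; 165 405 412; 166 405 412; 167 405 411; 168 405 411; 169 404 411; 170 404 410; 171 404 410; 172 403 410; 173 403 409; 174 402 409; 175 402 408; 176 402 408; 177 401 408; 178 401 407; 179 401 407; 180 400 406; 181 399 406; 182 398 406; 183 391 406; 184 390 406; 185 390 406; 186 389 406; 187 389 407; 188 389 407; 189 390 407; 190 394 407; 191 398 406; 192 401 405; 
bar 454 ((193.06922912597656, 170.64752197265625), (78.04431915283203, 6.150327205657959), 11.113040924072266) 155 231
```

View pics/c1.png

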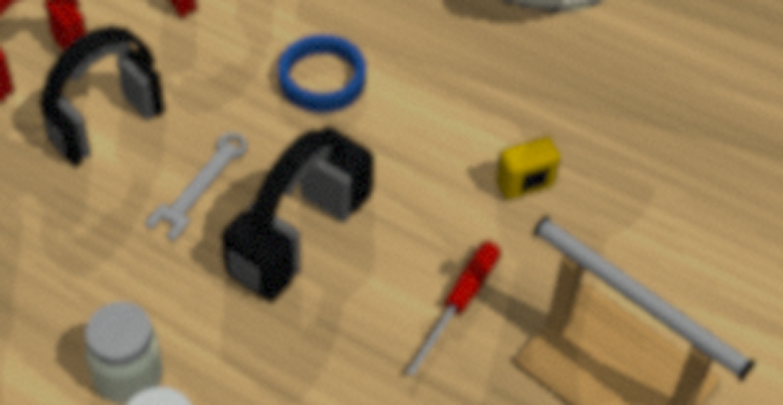

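View pics/c2.png

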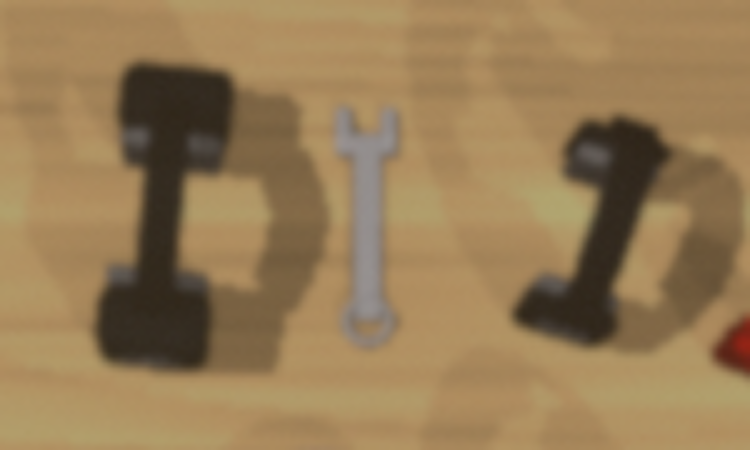

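Crop shows the pair at top (318,168) has bulky deep cups (scene 300,243), while the other black pair (404,171) has thin ones, so the choice holds. The bar's ends are near top (155,163) and (231,178). Next I compute positions.

```bash
python3 - <<'E'
from h import *
top=cv2.imread("pics/top0.png"); g=top.max(2).astype(float)
# strip centre line (half-level edges) on crown height
P=[]
for r in range(161,178):
    row=g[r,300:332]; bg=np.median(np.r_[row[:8],row[-6:]]); 
    w=np.clip(bg-row,0,None); w[np.abs(np.arange(300,332)-317)>7]=0; w[w<0.3*w.max()]=0
    P.append(((w*np.arange(300,332)).sum()/w.sum(),r))
P=np.array(P); print(np.polyfit(P[:,1]-168,P[:,0],1))
c=np.polyfit(P[:,1]-168,P[:,0],1)
for z in (.142,.13): print("crown",z,onz("top",(c[1],168),z))
A=onz("top",(320,144.5),.08);B=onz("top",(315.5,190),.08);print("cups",A,B,"dir of cup axis deg",np.degrees(np.arctan2((A-B)[1],(A-B)[0])))
print("far edge z.08",onz("top",(320,138.7),.08),"z.07",onz("top",(320,138.7),.07),"near edge z0",onz("top",(315.5,197),0.005),"z.08",onz("top",(315.5,197),.08))
# bar ends (top): axis z .14
hsv=cv2.cvtColor(top,cv2.COLOR_BGR2HSV)
m=blob((hsv[:,:,1]<60)&(g>70),(195,170)); y,x=np.nonzero(m); L=np.polyfit(x,y,1)
for e in (154.5,232): print("bar",e,onz("top",(e,np.polyval(L,e)),.14))
A=onz("top",(165,np.polyval(L,165)),.145);B=onz("top",(222,np.polyval(L,222)),.145)
print("bar dir",np.degrees(np.arctan2((A-B)[1],(A-B)[0])))
print([ '%d:%d'%(i,g[int(round(np.polyval(L,i))),i]) for i in list(range(148,162))+list(range(224,242))])
# scene cross: bar ends
for p in ((190+543/2.7,165+226/2.7),(190+743/2.7,165+369/2.7)): print("scene bar",onz("scene",p,.14))
print("scene crown guess",onz("scene",(190+300/2.7,165+155/2.7),.142))
E
```

```text
[-9.59351579e-02  3.16646711e+02]
crown 0.142 [ 0.50176922 -0.02588792  0.142     ]
crown 0.13 [ 0.50384217 -0.02574316  0.13      ]
cups [ 0.58274144 -0.03474834  0.08      ] [ 0.44742966 -0.02205709  0.08      ] dir of cup axis deg -5.358245754833856
far edge z.08 [ 0.60019771 -0.03469134  0.08      ] z.07 [ 0.60256744 -0.03464064  0.07      ] near edge z0 [ 0.43513227 -0.02107676  0.005     ] z.08 [ 0.42687717 -0.02214597  0.08      ]
bar 154.5 [0.51504658 0.42933719 0.14      ]
bar 232 [0.47279478 0.21081665 0.14      ]
bar dir 79.05668036007017
['148:133', '149:132', '150:133', '151:133', '152:129', '153:111', '154:86', '155:93', '156:124', '157:141', '158:145', '159:146', '160:147', '161:148', '224:148', '225:148', '226:148', '227:146', '228:143', '229:134', '230:121', '231:94', '232:67', '233:68', '234:86', '235:103', '236:108', '237:109', '238:108', '239:109', '240:108', '241:108']
scene bar [0.47187983 0.21147676 0.14      ]
scene bar [0.51490109 0.42290388 0.14      ]
scene crown guess [ 0.52190337 -0.02226011  0.142     ]
```

>>> jog_arm(
  rows=[
    [[0,0,0,0.09],[0,0,0,0.09],[0,0,0,0.09],[0,0,0,0.09],[0,0,0,0.09],[0,0,0,0.094],[-0.0138,0.0397,0,0],[-0.0138,0.0397,0,0],[-0.0138,0.0397,0,0],[-0.0138,0.0397,0,0],[-0.0138,0.0397,0,0],[-0.0138,0.0397,0,0],[-0.0138,0.0397,0,0],[-0.0138,0.0397,0,0],[-0.0138,0.0397,0,0],[-0.0138,0.0397,0,0],[-0.0138,0.0397,0,0],[-0.0138,0.0397,0,0],[-0.0138,0.0397,0,0],[-0.0138,0.0397,0,0]],
  ],
  claw=1,
)

```text
time_s: 2.6
tcp_pos: [0.5166, -0.0258, 0.2919]
ee_rot: [[-0.996, 0.093, -0.001], [0.093, 0.996, 0.0], [0.001, -0.0, -1.0]]
wrist_force: [1.0, 0.1, -0.5]
gripper_width: 1.0
gripper_force: 0.0
```

>>> jog_arm(
  rows=[
    [[0,-0.001,0.0196,0],[0,0,0.0196,0],[0,0,0.0196,0],[0,0,0.0196,0],[0,0,0.01,0],[0,0,0.008,0],[0,0,0,0],[0,0,0,0]],
  ],
)

```text
time_s: 3.6
tcp_pos: [0.5167, -0.0281, 0.1964]
ee_rot: [[-0.996, 0.093, 0.001], [0.093, 0.996, 0.0], [-0.001, 0.0, -1.0]]
wrist_force: [0.2, -0.6, -0.1]
gripper_width: 1.0
gripper_force: 0.0
```

```bash
python3 - <<'E'
from h import *
s=sense(); print(s["tcp_pos"],s["wrist_force"])
im=capture("scene")[:,:,::-1]; cv2.imwrite("pics/s1.png",cv2.resize(im[150:290,220:390],None,fx=4.2,fy=4.2,interpolation=cv2.INTER_CUBIC))
E
```

```text
[ 0.51667806 -0.02808797  0.196444  ] [ 0.19509619 -0.55644578 -0.1342795 ]
```

View pics/s1.png

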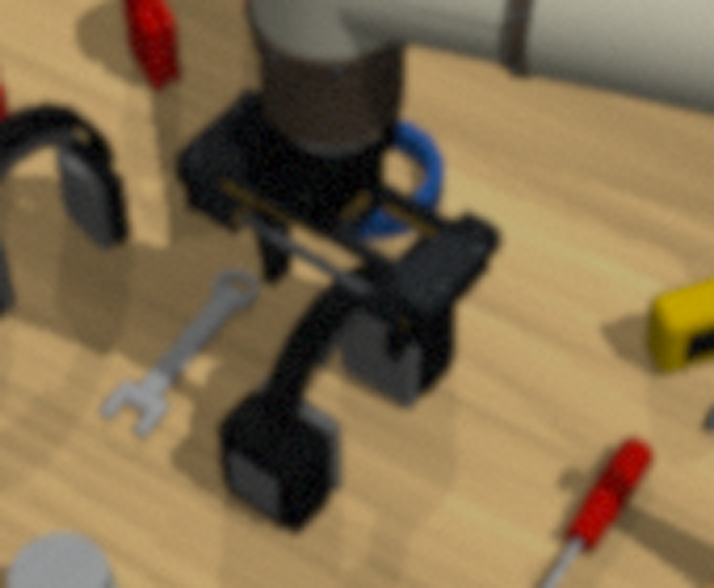

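The gripper straddles the crown, fingertips at crop (270,275) and (400,350) on either side of the strip. I'll lower 3 mm more, close and lift a little.

>>> jog_arm(
  rows=[
    [[0,0,0.003,0],[0,0,0,0],[0,0,0,0],[0,0,0,0],[0,0,0,0],[0,0,0,0],[0,0,0,0],[0,0,0,0],[0,0,0,0],[0,0,0,0]],
  ],
  claw=0,
)

```text
time_s: 4.9
tcp_pos: [0.5163, -0.0281, 0.1928]
ee_rot: [[-0.996, 0.093, 0.0], [0.093, 0.996, 0.0], [-0.0, 0.0, -1.0]]
wrist_force: [0.6, 1.2, -0.5]
gripper_width: 0.275
gripper_force: 30.0
```

>>> jog_arm(
  rows=[
    [[0,0,-0.01,0],[0,0,-0.02,0],[0,0,-0.02,0],[0,0,-0.02,0],[0,0,-0.02,0],[0,0,-0.02,0],[0,0,-0.02,0],[0,0,-0.02,0],[0,0,-0.02,0],[0,0,-0.01,0],[0,0,0,0],[0,0,0,0]],
  ],
)

```text
time_s: 6.4
tcp_pos: [0.5158, -0.0281, 0.3718]
ee_rot: [[-0.996, 0.093, -0.002], [0.093, 0.996, 0.0], [0.002, -0.0, -1.0]]
wrist_force: [0.9, 0.6, -2.5]
gripper_width: 0.269
gripper_force: 30.0
```

```bash
python3 - <<'E'
from h import *
s=sense(); print(s["tcp_pos"],s["wrist_force"],s["moment"])
im=capture("scene")[:,:,::-1]; cv2.imwrite("pics/s2.png",cv2.resize(im[100:290,220:420],None,fx=3.1,fy=3.1,interpolation=cv2.INTER_CUBIC))
E
```

```text
[ 0.51582573 -0.02811871  0.37182749] [ 0.93328523  0.59221916 -2.53655491] [-0.04226255 -0.01637349 -0.0380961 ]
```

View pics/s2.png

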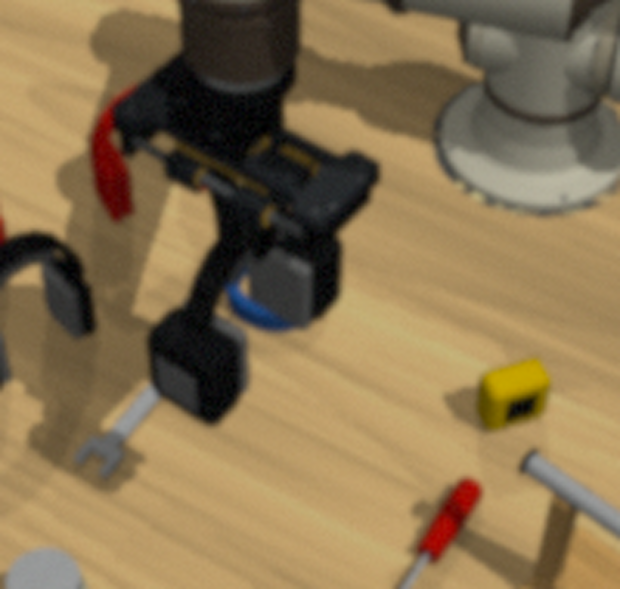

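The pair is held, level at crop (240,330), and lifted clear. Now turn it square to the bar and carry it over.

>>> jog_arm(
  rows=[
    [[0,0,0,0.049],[0,0,0,0.049],[0.004,0.0156,0,0],[0.0067,0.0255,0,0],[0.0067,0.0255,0,0],[0.0067,0.0255,0,0],[0.0067,0.0255,0,0],[0.0067,0.0255,0,0],[0.0067,0.0255,0,0],[0.0067,0.0255,0,0],[0.0067,0.0255,0,0],[0.0067,0.0255,0,0],[0.0067,0.0255,0,0],[0.0067,0.0255,0,0],[0.0067,0.0255,0,0],[0.0032,0.015,0,0],[0,0,0,0],[0,0,0,0],[0,0,0,0]],
  ],
)

```text
time_s: 8.82
tcp_pos: [0.4944, 0.3182, 0.3731]
ee_rot: [[-0.982, 0.191, 0.0], [0.191, 0.982, 0.0], [-0.0, 0.0, -1.0]]
wrist_force: [0.1, -0.6, -3.3]
gripper_width: 0.271
gripper_force: 30.0
```

```bash
python3 - <<'E'
from h import *
s=sense(); print(s["tcp_pos"],s["ee_rot"],s["wrist_force"])
a=capture("scene")[:,:,::-1]; b=capture("top")[:,:,::-1]
o=np.hstack([cv2.resize(a[130:360,320:520],(400,460)),cv2.resize(b[100:260,130:260],(374,460))]); cv2.imwrite("pics/s3.png",o)
E
```

```text
[0.4943878  0.31822194 0.37307138] [[-9.81589549e-01  1.91002476e-01  1.08457823e-04]
 [ 1.91002480e-01  9.81589554e-01  2.73901184e-05]
 [-1.01229486e-04  4.76015671e-05 -9.99999994e-01]] [ 0.10163038 -0.58446037 -3.31373492]
```

View pics/s3.png

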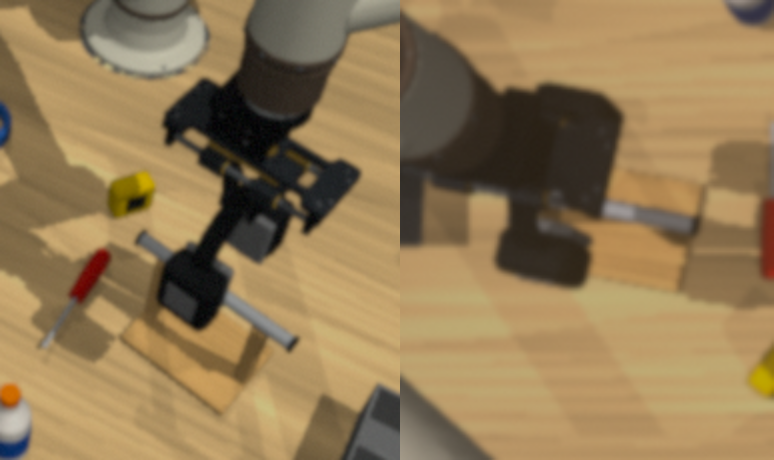

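The pair hangs above the bar, with the cups either side (left panel near cup at (195,285), bar ends (142,238) and (292,343)). Lower it almost to contact.

>>> jog_arm(
  rows=[
    [[0,0,0.01,0],[0,0,0.015,0],[0,0,0.015,0],[0,0,0.015,0],[0,0,0.015,0],[0,0,0.015,0],[0,0,0.015,0],[0,0,0.015,0],[0,0,0.015,0],[0,0,0.01,0],[0,0,0.006,0],[0,0,0.002,0],[0,0,0,0],[0,0,0,0]],
  ],
)

```text
time_s: 10.68
tcp_pos: [0.4945, 0.3191, 0.2254]
ee_rot: [[-0.982, 0.19, 0.001], [0.19, 0.982, 0.001], [-0.001, 0.001, -1.0]]
wrist_force: [-0.5, 0.6, -2.7]
gripper_width: 0.276
gripper_force: 30.0
```

>>> jog_arm(
  rows=[
    [[0,0,0.001,0],[0,0,0.001,0],[0,0,0,0],[0,0,0,0]],
  ],
)

```text
time_s: 11.18
tcp_pos: [0.4943, 0.319, 0.2229]
ee_rot: [[-0.982, 0.19, 0.0], [0.19, 0.982, -0.0], [-0.0, -0.0, -1.0]]
wrist_force: [0.1, -0.0, -2.3]
gripper_width: 0.273
gripper_force: 30.0
```

```bash
python3 - <<'E'
from h import *
a=capture("scene")[:,:,::-1]
cv2.imwrite("pics/s4.png",cv2.resize(a[170:350,350:510],None,fx=3.3,fy=3.3,interpolation=cv2.INTER_CUBIC))
E
```

```text
(no output)
```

View pics/s4.png

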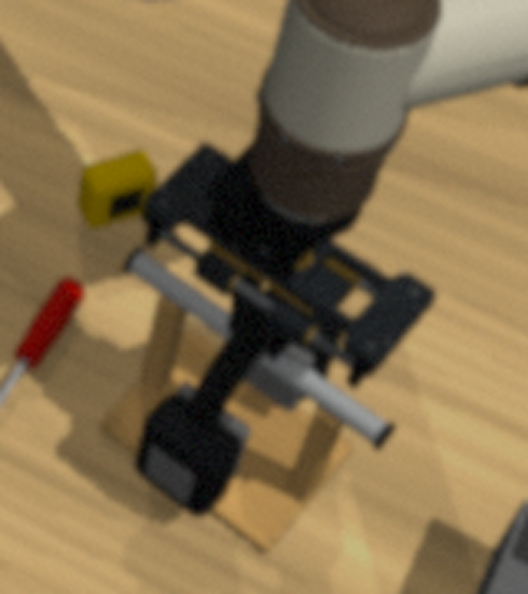

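The bar (crop ends (140,260) and (380,430)) runs under the headband with one cup on either side, and the pad is almost on the bar. Creep down to contact.

>>> jog_arm(
  rows=[
    [[0,0,0.001,0],[0,0,0.001,0],[0,0,0,0],[0,0,0,0]],
  ],
)

```text
time_s: 11.72
tcp_pos: [0.4943, 0.319, 0.2208]
ee_rot: [[-0.982, 0.19, 0.0], [0.19, 0.982, -0.0], [-0.0, -0.0, -1.0]]
wrist_force: [0.7, -0.6, -2.2]
gripper_width: 0.275
gripper_force: 30.0
```

>>> jog_arm(
  rows=[
    [[0,0,0.001,0],[0,0,0,0],[0,0,0,0]],
  ],
)

```text
time_s: 12.1
tcp_pos: [0.4943, 0.319, 0.2207]
ee_rot: [[-0.982, 0.19, 0.001], [0.19, 0.982, 0.0], [-0.0, 0.0, -1.0]]
wrist_force: [-3.2, -0.7, 4.8]
gripper_width: 0.272
gripper_force: 30.0
```

Contact (+4.8 N). Open part way, then wait.

>>> jog_arm(
  rows=[
    [[0,0,0,0],[0,0,0,0],[0,0,0,0],[0,0,0,0],[0,0,0,0],[0,0,0,0]],
  ],
  claw=0.6,
)

```text
time_s: 12.85
tcp_pos: [0.4943, 0.319, 0.2198]
ee_rot: [[-0.982, 0.19, 0.0], [0.19, 0.982, 0.0], [-0.0, 0.0, -1.0]]
wrist_force: [-0.6, 0.2, 0.7]
gripper_width: 0.594
gripper_force: 0.0
```

>>> jog_arm(
  rows=[
    [[0,0,-0.004,0],[0,0,-0.01,0],[0,0,-0.02,0],[0,0,-0.03,0],[0,0,-0.03,0],[0,0,-0.03,0],[0,0,-0.03,0],[0,-0.03,0,0],[0,-0.04,0,0],[0,-0.04,0,0],[0,-0.04,0,0],[0,-0.04,0,0],[0,0,0,0],[0,0,0,0]],
  ],
)

```text
time_s: 14.6
tcp_pos: [0.4583, 0.1326, 0.3746]
ee_rot: [[-0.982, 0.19, 0.001], [0.19, 0.982, 0.001], [-0.001, 0.001, -1.0]]
wrist_force: [0.6, 0.2, 0.0]
gripper_width: 0.6
gripper_force: 0.0
```

```bash
python3 - <<'E'
from h import *
a=capture("scene")[:,:,::-1]; b=capture("top")[:,:,::-1]
o=np.hstack([cv2.resize(a[200:360,340:500],(480,480),interpolation=2),cv2.resize(b[130:220,140:200+45],(300,257),interpolation=2)[:257] if 0 else cv2.resize(b[120:240,140:220],(320,480),interpolation=2)]); cv2.imwrite("pics/s5.png",o)
E
```

```text
(no output)
```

View pics/s5.png

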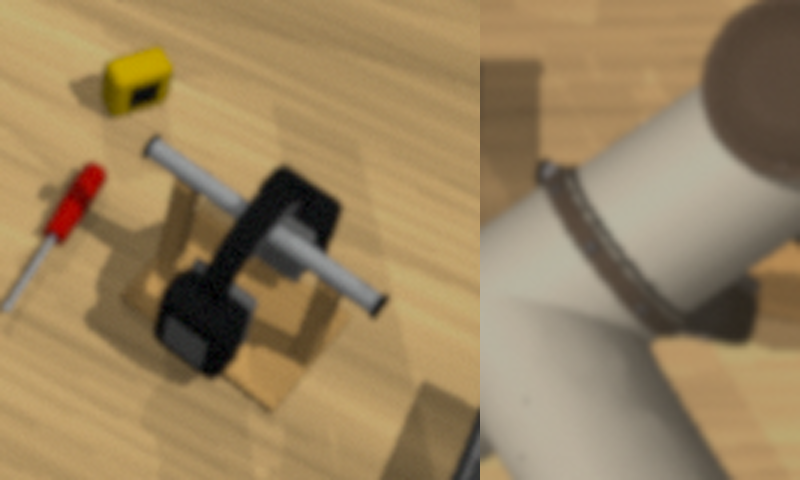

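The pair hangs on the bar: headband over it at left-panel (250,215), one cup each side, between ends (150,147) and (378,300), and the gripper is clear. I'll let it settle, then hand in.

>>> jog_arm(
  rows=[
    [[0,0,0,0],[0,0,0,0],[0,0,0,0],[0,0,0,0],[0,0,0,0],[0,0,0,0],[0,0,0,0],[0,0,0,0],[0,0,0,0],[0,0,0,0],[0,0,0,0],[0,0,0,0]],
  ],
)

```text
time_s: 16.2
tcp_pos: [0.4582, 0.1324, 0.3738]
ee_rot: [[-0.982, 0.19, -0.0], [0.19, 0.982, -0.0], [0.0, -0.0, -1.0]]
wrist_force: [0.1, -0.1, -0.6]
gripper_width: 0.597
gripper_force: 0.0
```

```bash
python3 - <<'E'
from h import *
a=cv2.imread("pics/s5.png")[:, :480]; b=cv2.resize(capture("scene")[:,:,::-1][200:360,340:500],(480,480),interpolation=2)
d=cv2.absdiff(a,b).max(2); print("changed px",(d>60).sum(), sense()["time_s"])
if (d>60).sum()<300: print(finish_job())
E
```

```text
changed px 0 16.25
the job is handed in; nothing more can be done
None
```

The thick-cupped pair hangs square over the middle of the bar with one cup on either side, the slim pair was not touched, and the job was handed in at 16.25 s; the verdict was not shown.

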